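# Lock the sliding stop of the inlay jig with its thumbscrew

## Robot

A 6-joint arm with a two-finger parallel gripper is mounted at the origin on the work surface; the furniture and walls round the work are solid. World frame = base frame: x ahead of the robot, y to its left, z up, the work surface at z = 0. Lengths are in m, angles in rad, forces in N, time in s.
With the tool pointing down it reaches from about 0.375 to 0.9 m from the base axis. Payload 3.1 kg.
Tool frame: the origin (TCP) lies between the finger pads; the fingertips stand 11 mm ahead of it and the grasp point (between the pads) lies 8 mm behind it; z points along the fingers, y is the line along which they close (so a half turn about z gives the same grasp; the last joint's range is limited). The gripper opens to 87 mm and grips with 3 to 60 N. Pads are 19 mm wide; open, the fingers measure 117 mm over their backs; the gripper's body (75 mm by 190 mm) begins 51 mm behind the grasp point.
Start: joints at [1.093, 0.527, 1.433, -0, 1.181, -0.178], TCP at [0.184, 0.597, 0.234] pointing down, gripper open.
Joint ranges: [-3.08, 3.08], [-0.75, 2.2], [0.22, 2.44], [-1.43, 4.57], [0, 2.65], [-2.85, 2.85]. Speed limits (rad/s): [2.79, 2.79, 3.14, 3.14, 3.14, 3.14].

## Interface

Orientations are given as a unit quaternion [x, y, z, w].
In Python, from rig import get_obs, camera, hand_in gives the robot as it stands.
- The arm moves only by the shell command python3 -m pendant 'ROWS' [FORCE]. ROWS is JSON, a list that holds one entry, the list of rows, each a list of 7 numbers: the shift along the tool's x, y, z in m, then the turn, a rotation vector about the tool's x, y, z in degrees, then the opening, from 0 (shut) to 1 (fully open). In form: [[[x, y, z, ax, ay, az, fingers], ...]]. A call has exactly 5 rows; each row shifts and turns the commanded pose from where the row before left it, along the tool's axes as they then stand; what a row does not reach is not made up. A row lasts 1/8 s, in which the tool goes at most 62.5 mm and 10.7 degrees, less where a joint would pass 70% of its speed; a pose out of reach is approached as far as the arm can. A call with a gripper value outside its range is refused whole. The fingers move at their own pace and stop on an object; FORCE is the grip in N (left out, the last holds). Time passes only in rows, so rows that do not move let the fingers close, or fill a call up. It gives the time, the measured TCP pose, the force, the opening and the grip force at its end, in the units of the state.
- get_obs(): the state, without advancing time (a new reading comes with each control period).
- camera(name): name is "scene" or "top" or "wrist"; returns a dict with "img" (400x640x3 uint8, red, green, blue), "intrinsics" (3x3 intrinsics, pixels), "R" (3x3) and "t" (3): a world point X has camera coordinates R X + t; the wrist camera has in their place "T_tool_cam" (4x4, takes a point from camera to tool coordinates, whose origin is the TCP and whose axes are the flange's). Camera axes: x right, y down, z forward; pixel columns grow to the right and rows downward; lengths in m; the calibration is good to about 2 mm. The wrist camera is an equidistant fisheye: a pixel r from the principal point sees the ray r / f radians off the axis. A picture is of the moment at which its call begins: read the wrist's pose just before it. There is no depth.
- hand_in(): hands the job in; it is judged then, once.
The state is a dict: "time": time; "q": joint angles; "joint_velocities": joint speeds; "joint_torque": joint torques, N m; "position": TCP position; "tool_rot": TCP orientation; "ft_force": force on the tool from outside, world axes, zero at the start; "moment": the same for the moment, N m; "grip_width": finger opening in m; "grip_force": force on a finger pad.
Only numpy, scipy, OpenCV 4.12 (cv2) and the standard library are available. Lean on these libraries where they do the work, as an engineer would, in place of code of your own. Each camera call takes 0.05 s, during which the arm holds its last target. There are 200 camera calls.

## Task

Lock the jig's sliding stop: slide it along its track until its hole stands over the hole in the nut strip hidden underneath, put the wing-headed thumbscrew from the wooden rack through both holes and press it home until its flange lies flat on the stop, then let go. The hidden hole lies somewhere within 3.5 cm of the line scribed on the track, on the robot's side of it, so feel for it with the screw under light pressure and never force the screw. Leave the round-headed screw and the glue bottle where they stand.

Things in the scene. Friction and masses are not known exactly. Their poses are not given: they have to be found in the camera images.
- jig: the jig, fixed to the table: foot 80 x 200 x 12 mm with an aluminium track, 42 mm wide and 44 mm high, along its y axis (+y away from the robot). Origin on the table below the track's centre line, 14 mm to the -y side of the scribed line, z up. In the track lies a steel nut strip, 6 mm thick, held fast, with one 12 mm hole on the centre line; elsewhere it is solid as far as the stop travels.
- mark (a point): middle of the track at the scribed line, on the nut strip's top face, 42 mm above the table; axes as the jig's. The strip's hole is hidden under the stop, its centre 4 to 34 mm to the -y side of this point. Under it two spring jaws grip the screw: it drops freely to about 10 mm below the strip's top, then needs a push of 4 to 12 N (more if held off-centre) for the last 13 mm.
- stop (a joint): how far the stop's hole stands from the scribed line along the track, in m: 0 when exactly over the mark, positive towards the jig's +y; it starts 8 to 20 mm on the + side and travels from -40 to +31 mm. It slides with about 1.5 N of friction and stays where it is left.
- stop_hole (a point): centre of the mouth of the stop's round through hole (13 mm across, slightly chamfered), on the top face of the stop's steel plate, 55 mm above the table; axes as the jig's. The plate is 10 mm thick, its underside 3 mm above the nut strip; it is 46 mm wide and runs from 65 mm to the -y side of the hole to 50 mm to the +y side.
- stop_grip (a point): middle of the top edge, 89 mm above the table, of the stop's upright wooden blade, 42 mm to the +y side of its hole; axes as the jig's. The blade is 10 mm thick along the track, rises 34 mm above the plate and is 64 mm wide across the track. It can be pinched from above, fingers closing along the track, and slid.
- thumbscrew: wing-headed steel thumbscrew, 50 g. Origin at its tip, z up to the head. Shank 10 mm across, 36 mm long, its lowest 3 mm tapered to 8 mm; flange 22 mm across from 36 to 40 mm; flat wing from 43 to 67 mm up, 10 mm thick along its own x (grip across this), 26 mm wide along y. Stands upright in either hole of the rack. When home its tip is 19 mm above the table. Press it with less than 30 N.
- thumbscrew_flange (a point): centre of the underside of the thumbscrew's flange, 36 mm up its axis from the tip; axes as the thumbscrew's
- rack: light wooden block 130 x 44 x 44 mm, fixed, with two 13 mm holes 80 mm apart along its x axis (40 mm to either side of its middle); origin at the centre of its underside; the screws' flanges rest on its top
- round_screw: the other screw: shorter, with a plain round head 24 mm across, not needed; stands in the other hole of the rack. Origin at its tip, shank 18 mm, top of the head 37 mm above the tip
- glue_bottle: white glue bottle with a red cap, 41 mm across and 132 mm high, standing on the table; origin at the centre of its base

How it is judged:
By the outcome, as a careful person would: the job done as asked, in the order asked, and still so for the second after the job is handed in, with the robot touching nothing.
It also fails if it takes over 72 s, if anything falls off the work surface, if the arm or the gripper's body presses on something with over 40 N, if the wrist force passes 120 N, or if a joint passes its speed limit or range.

## Working session

There is one attempt and no reset: what is moved stays moved. The work goes in short steps, Python scripts to look and compute and a shell command to move; the robot and the scene stay as the last step left them, time stands still between calls to the robot, and variables do not carry over. Pictures are saved under pics/ and viewed, at most 10 in all, crops included, and the job is handed in when it is done.

```bash
ls; mkdir -p pics; python3 - <<'E'
from rig import get_obs,camera
import cv2,numpy as np
o=get_obs();print({k:np.round(v,3).tolist() for k,v in o.items()})
for n in["scene","top"]:
    c=camera(n);cv2.imwrite(f"pics/{n}0.png",c["img"][:,:,::-1]);print(n,np.round(c["intrinsics"],1).tolist(),np.round(c["R"],4).tolist(),np.round(c["t"],4).tolist())
    np.savez(f"{n}.npz",**{k:c[k] for k in["img","intrinsics","R","t"]})
c=camera("wrist");print(c["T_tool_cam"],c["intrinsics"])
E
```

```text
pics
{'time': 0.0, 'q': [1.094, 0.528, 1.434, 0.0, 1.181, -0.178], 'joint_velocities': [-0.001, -0.001, -0.001, 0.001, 0.0, 0.001], 'joint_torque': [0.001, -44.004, -17.659, 0.063, 0.058, -0.0], 'position': [0.184, 0.597, 0.233], 'tool_rot': [0.149, 0.989, -0.001, -0.0], 'ft_force': [-1.32, -0.041, -0.272], 'moment': [-0.02, 0.051, 0.045], 'grip_force': 0.0, 'grip_width': 0.087}
scene [[374.5, 0.0, 324.6], [0.0, 374.5, 203.2], [0.0, 0.0, 1.0]] [[0.7571, -0.6533, -0.0088], [-0.4396, -0.4993, -0.7466], [0.4834, 0.5691, -0.6652]] [-0.3913, 0.2435, 0.7012]
top [[475.2, 0.0, 319.7], [0.0, 475.2, 200.2], [0.0, 0.0, 1.0]] [[-0.1822, -0.9832, -0.0054], [-0.9609, 0.1793, -0.2108], [0.2082, -0.0333, -0.9775]] [0.039, 0.5012, 1.0366]
[[-3.22900647e-04 -9.67741398e-01 -2.51945396e-01  6.76798283e-02]
 [ 9.99999699e-01 -4.90064545e-04  6.00746036e-04  3.39658055e-04]
 [-7.04836314e-04 -2.51945126e-01  9.67741265e-01 -1.51063246e-01]
 [ 0.00000000e+00  0.00000000e+00  0.00000000e+00  1.00000000e+00]] [[309.70691629   0.         320.71405925]
 [  0.         309.70691629 202.59196854]
 [  0.           0.           1.        ]]
```

View pics/top0.png

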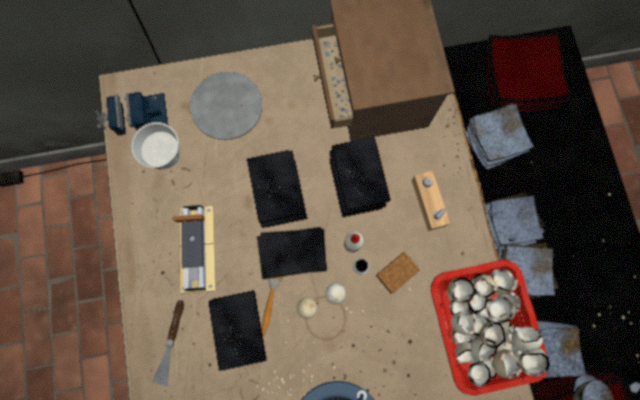

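View pics/scene0.png

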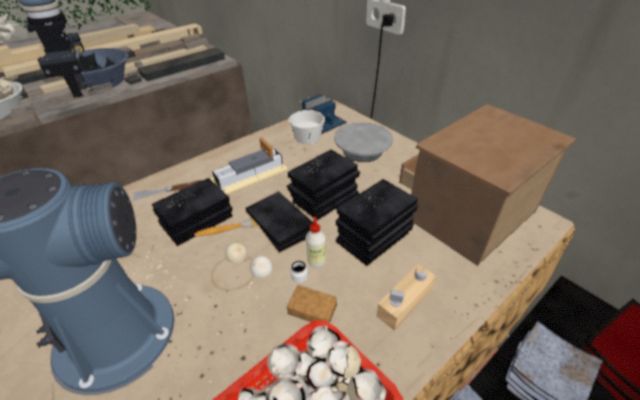

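The top view shows the jig at about (195,247) with its blade at (187,218), the rack at (431,200) with screws at (427,182) and (437,209), and the bottle at (355,241). The scene view shows the wing in the near hole at about (397,297). I'll enlarge the details next.

```bash
cat > h.py <<'E'
import numpy as np,cv2
def load(n):
    d=np.load(n+".npz");return d["img"],d["intrinsics"],d["R"],d["t"]
def ray(n,u,v,z):
    _,K,R,t=load(n);d=R.T@np.linalg.solve(K,[u,v,1]);c=-R.T@t
    return c+d*(z-c[2])/d[2]
def proj(n,X):
    _,K,R,t=load(n);p=K@(R@np.asarray(X)+t);return p[:2]/p[2]
E
python3 - <<'E'
from h import *
def crop(n,x,y,w=66,h=50,s=6): return cv2.resize(load(n)[0][y:y+h,x:x+w,::-1],None,fx=s,fy=s,interpolation=cv2.INTER_CUBIC)
a=np.hstack([crop("top",165,200,66,100),np.vstack([crop("top",400,165,66,100//2+20)[:300],crop("scene",375,262,66,50)])])
a=np.hstack([a]);cv2.imwrite("pics/c1.png",cv2.resize(a,None,fx=1,fy=1)[:600]);print(a.shape)
for p,z in[((192,239),.055),((187,218),.089),((427,182),.06),((437,209),.06)]:print(ray("top",*p,z))
E
```

```text
(600, 792, 3)
[0.46451271 0.24611248 0.055     ]
[0.50663181 0.2426699  0.089     ]
[ 0.49549737 -0.3031035   0.06      ]
[ 0.42977514 -0.31090743  0.06      ]
```

View pics/c1.png

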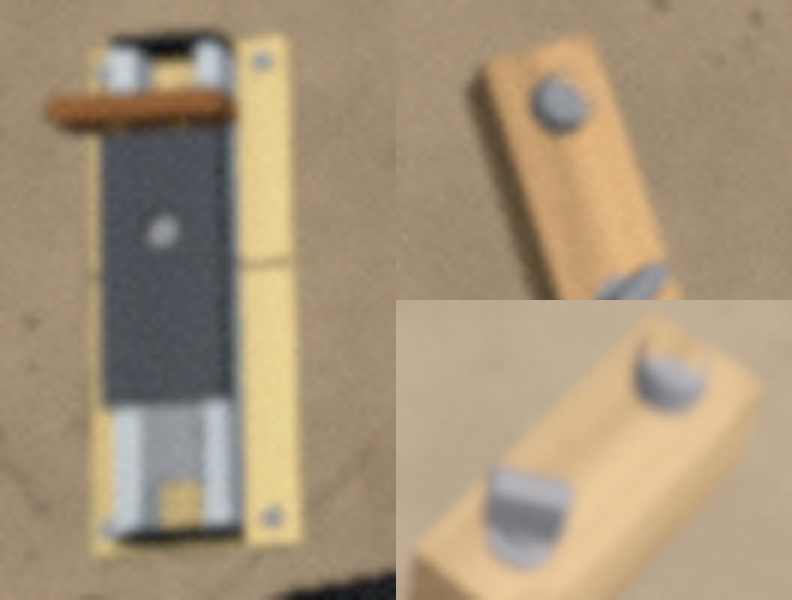

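```bash
cat >> h.py <<'E'
from scipy.spatial.transform import Rotation as Ro
def plan(tgt,yaw=None):
    "tool-frame shift (mm) and turn (deg): first shift, then turn about tool z; yaw = world angle of tool y, mod 180"
    from rig import get_obs
    o=get_obs();R=Ro.from_quat(o["tool_rot"]).as_matrix()
    y0=np.degrees(np.arctan2(R[1,1],R[0,1]));
    print("t",o["time"],"pos",np.round(o["position"],4),"yaw",round(y0,2),"zaxis",np.round(R[:,2],4),"F",np.round(o["ft_force"],1))
    if tgt is not None: print("shift mm",np.round(R.T@(np.array(tgt)-o["position"])*1e3,1))
    if yaw is not None: print("turn",-((yaw-y0+90)%180-90))
def wray(o,c,u,v,z):
    K=c["intrinsics"];d=np.array([u-K[0,2],v-K[1,2]])/K[0,0];r=np.hypot(*d)
    dc=np.array([*(d/r*np.sin(r)),np.cos(r)]) if r>1e-9 else np.array([0,0,1.])
    R=Ro.from_quat(o["tool_rot"]).as_matrix();T=c["T_tool_cam"]
    p=R@T[:3,3]+o["position"];w=R@T[:3,:3]@dc
    return p+w*(z-p[2])/w[2]
E
python3 - <<'E'
from h import *
P=lambda x,y:(165+x/6,200+y/6)
a,b,c,d=[ray("top",*P(*p),.012) for p in[(90,40),(290,36),(300,543),(92,555)]]
for p in(a,b,c,d):print(p)
print(np.linalg.norm(a-b),np.linalg.norm(b-c),np.degrees(np.arctan2(*(b-c)[1::-1])),np.degrees(np.arctan2(*(a-d)[1::-1])))
l1=ray("top",*P(290,263),.012);print("line",l1,"hole",ray("top",*P(162,232),.055),"centre",(a+b+c+d)/4)
plan([.45,.246,.21],-4)
E
```

```text
[0.55437518 0.27508576 0.012     ]
[0.54141717 0.19676238 0.012     ]
[0.34466077 0.21984081 0.012     ]
[0.354698   0.29864996 0.012     ]
0.07938804911745319 0.19810525462844336 -6.689907351263869 -6.730431329078791
line [0.45181007 0.20902924 0.012     ] hole [0.46526358 0.24601692 0.055     ] centre [0.44878778 0.24758473 0.012     ]
t 0.15 pos [0.1837 0.5968 0.2328] yaw 72.88 zaxis [-8.0e-04 -1.5e-03 -1.0e+00] F [0.2 0.1 0.5]
shift mm [-357.8 -256.8   23.1]
turn 76.8799417008035
```

```bash
python3 -m pendant '[[[-0.051,-0.036,0,0,0,0,1],[-0.051,-0.036,0,0,0,0,1],[-0.051,-0.036,0,0,0,0,1],[-0.051,-0.036,0,0,0,0,1],[-0.051,-0.036,0,0,0,0,1]]]' 
python3 -m pendant '[[[-0.051,-0.036,0,0,0,0,1],[-0.051,-0.036,0,0,0,0,1],[0,0,0.01,0,0,10,1],[0,0,0.01,0,0,10,1],[0,0,0,0,0,10,1]]]'
python3 -m pendant '[[[0,0,0,0,0,10,1],[0,0,0,0,0,10,1],[0,0,0,0,0,10,1],[0,0,0,0,0,10,1],[0,0,0,0,0,9.5,1]]]'
python3 - <<'E'
from h import *
from rig import *
plan(None)
o=get_obs();c=camera("wrist");np.savez("w1.npz",o=o,c=c,allow_pickle=True);cv2.imwrite("pics/w1.png",c["img"][:,:,::-1])
E
```

```text
time: 0.78
position: [0.3756, 0.3486, 0.2335]
tool_rot: [0.149, 0.989, 0.0, 0.0]
ft_force: [0.3, 0.7, -0.1]
grip_width: 0.0868
grip_force: 0.0
time: 1.4
position: [0.4504, 0.2507, 0.2125]
tool_rot: [0.403, 0.915, -0.001, -0.001]
ft_force: [-0.2, 0.7, 0.6]
grip_width: 0.087
grip_force: 0.0
time: 2.02
position: [0.4507, 0.2513, 0.2133]
tool_rot: [0.749, 0.663, -0.0, -0.0]
ft_force: [-0.2, 0.2, -0.3]
grip_width: 0.0869
grip_force: 0.0
t 2.025 pos [0.4507 0.2513 0.2133] yaw -6.93 zaxis [-6.e-04 -2.e-04 -1.e+00] F [-0.2  0.2 -0.3]
```

View pics/w1.png

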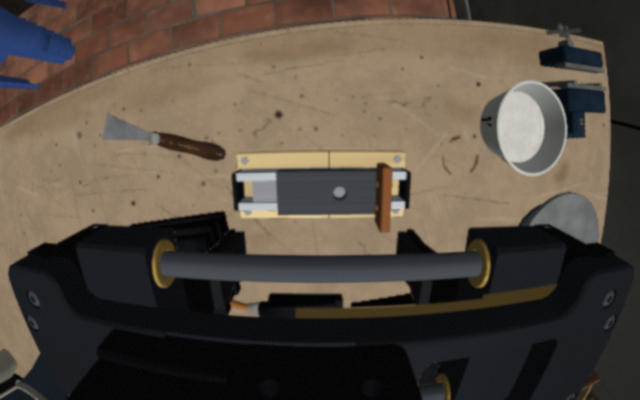

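The wrist view shows the stop plate with its hole at about (339,192), the blade at (384,197), and the scribed line at column 329 on the foot's upper and lower edges (rows 159 and 216).

```bash
python3 - <<'E'
from h import *
d=np.load("w1.npz",allow_pickle=True);o=d["o"].item();c=d["c"].item()
g=cv2.cvtColor(c["img"],cv2.COLOR_RGB2GRAY).astype(float)
p=g[184:201,330:349];w=np.clip(p-np.median(p)-15,0,None);yy,xx=np.mgrid[184:201,330:349]
u,v=(w*xx).sum()/w.sum(),(w*yy).sum()/w.sum();print("hole px",u,v,(w>0).sum())
H=wray(o,c,u,v,.055);print("hole",H)
for r0,r1 in((154,163),(213,217)):
    q=g[r0:r1,320:340].mean(0);b=np.median(q);k=np.clip(b-q-4,0,None);k[:3]=0;k[-3:]=0;ul=(k*np.arange(320,340)).sum()/k.sum()
    print("line",ul,wray(o,c,ul,(r0+r1-1)/2,.012),np.round(q))
img=c["img"][140:235,225:420,::-1];cv2.imwrite("pics/w1c.png",cv2.resize(img,None,fx=4,fy=4,interpolation=cv2.INTER_CUBIC))
hsv=cv2.cvtColor(c["img"],cv2.COLOR_RGB2HSV)
m=cv2.inRange(hsv,(3,110,50),(14,255,200));m[:, :370]=0;m[:,400:]=0;m[:155]=0;m[240:]=0
ys,xs=np.nonzero(m);print("blade px",xs.mean(),ys.mean(),xs.min(),xs.max(),ys.min(),ys.max())
E
```

```text
hole px 338.84466428120396 191.43653967585772 117
hole [0.47004278 0.24915385 0.055     ]
line 328.566958698373 [0.46405045 0.27968288 0.012     ] [182. 182. 182. 181. 181. 181. 180. 168. 143. 139. 165. 179. 180. 180.
 180. 180. 181. 180. 180. 180.]
line 328.6282722513089 [0.45635736 0.2129249  0.012     ] [138. 139. 140. 140. 140. 141. 139. 133. 118. 115. 130. 139. 141. 142.
 141. 141. 141. 141. 141. 141.]
blade px 384.5054644808743 199.00273224043715 376 391 164 232
```

View pics/w1c.png

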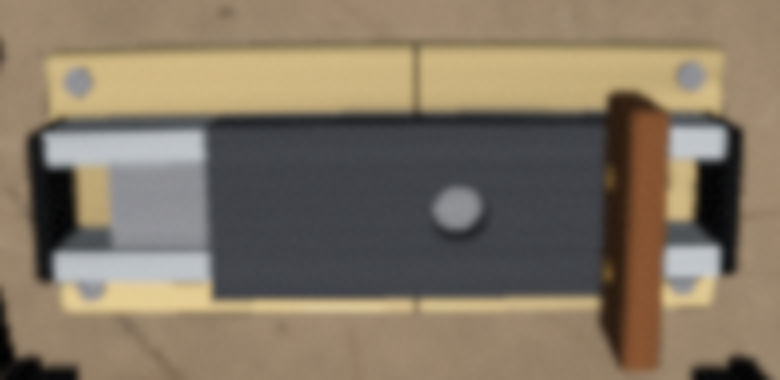

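The crop shows the hole mouth centred near (339.3,192.6) with a shaded wall below it, and the line at column 328.6. That puts the stop at about +10 mm and the jig yaw near -6.6°. Now to the rack.

```bash
python3 -m pendant '[[[-0.056,0.007,0,0,0,0,1],[-0.056,0.007,0,0,0,0,1],[-0.056,0.007,0,0,0,0,1],[-0.056,0.007,0,0,0,0,1],[-0.056,0.007,0,0,0,0,1]]]' >/dev/null
python3 -m pendant '[[[-0.056,0.006,0,0,0,0,0.6],[-0.056,0.006,0,0,0,0,0.6],[-0.056,0.006,0,0,0,0,0.6],[-0.056,0.006,0,0,0,0,0.6],[-0.056,0.006,0,0,0,0,0.6]]]' >/dev/null
python3 -m pendant '[[[0,0,0,0,0,0,0.6],[0,0,0,0,0,0,0.6],[0,0,0,0,0,0,0.6],[0,0,0,0,0,0,0.6],[0,0,0,0,0,0,0.6]]]' 
python3 - <<'E'
from h import *
from rig import *
plan(None)
o=get_obs();c=camera("wrist");np.savez("w2.npz",o=o,c=c,allow_pickle=True)
cv2.imwrite("pics/w2.png",cv2.resize(c["img"][130:260,220:420,::-1],None,fx=4,fy=4,interpolation=cv2.INTER_CUBIC))
E
```

```text
time: 3.95
position: [0.4512, -0.3115, 0.2137]
tool_rot: [0.746, 0.666, 0.0, 0.0]
ft_force: [-0.1, 0.7, -0.2]
grip_width: 0.0522
grip_force: 0.0
t 3.95 pos [ 0.4512 -0.3115  0.2137] yaw -6.53 zaxis [ 1.e-04 -0.e+00 -1.e+00] F [-0.1  0.7 -0.2]
```

View pics/w2.png

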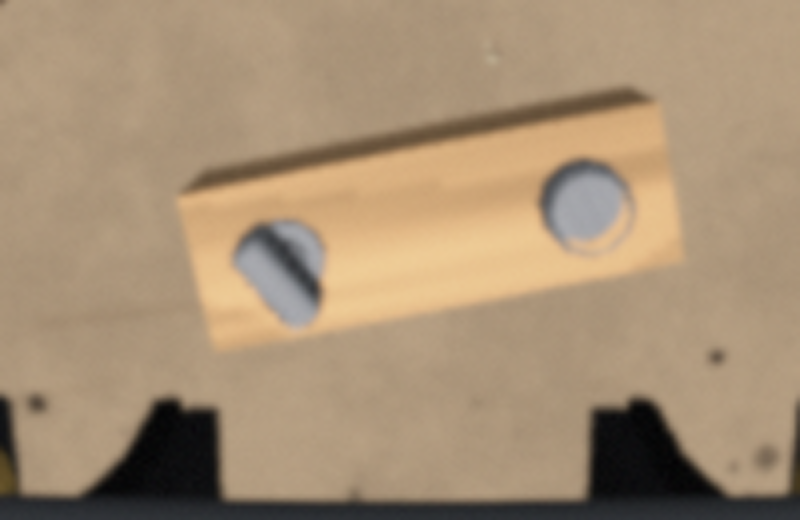

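The crop shows the wing's lit top as a diagonal bar centred near crop (278,283) on the left-hand flange, with the round head near (585,203) in the right-hand hole. I'll fit both.

```bash
python3 - <<'E'
from h import *
d=np.load("w2.npz",allow_pickle=True);o=d["o"].item();c=d["c"].item()
im=cv2.resize(c["img"],None,fx=4,fy=4,interpolation=cv2.INTER_CUBIC).astype(int)
s=im[:,:,2]-im[:,:,0]   # blue minus red: metal is bluish
g=im.mean(2);m=((s>-15)&(g>120)).astype(np.uint8)
m=m[520:1040,880:1680];roi=m.copy();roi[:,340:]=0;roi[:200]=0;roi[340:]=0
G=g[520:1040,880:1680]
print(np.round(G[225:335:10,230:330:10]).astype(int)); print((s[520:1040,880:1680][225:335:10,230:330:10]))
E
```

```text
[[169 168 143 107 118 149 151 152 157 171]
 [171 144  94  77  70 122 156 167 155 156]
 [172 119 131 119  74  64 102 141 168 152]
 [165 147 166 157 116  70  70 115 161 167]
 [172 162 169 168 152 112  61  76 150 169]
 [189 177 166 170 167 154 107  63  91 163]
 [194 192 173 167 170 166 150 102  63 127]
 [196 196 193 172 166 169 165 148  95 116]
 [190 189 192 183 159 166 169 164 143 149]
 [174 175 180 186 184 161 167 169 167 181]
 [181 181 182 183 184 179 173 176 173 184]]
[[-89 -88 -72 -34 -20  -1  -2 -21 -69 -88]
 [-88 -69 -11   7   6   5   6   7  -3 -66]
 [-85 -22   8   8   5   5   5   6   5 -27]
 [-67   3   7   7   7   7   4   6   6 -10]
 [-71  -2   6   6   9   7   4   5   5 -15]
 [-89 -64  -3   6   5   8   8   5   5 -35]
 [-88 -87 -48   0   5   5   7   9   5 -53]
 [-88 -88 -86 -39   6   6   6   8   6 -40]
 [-90 -91 -89 -87 -21   5   6   7   7 -54]
 [-89 -90 -91 -91 -85 -21   6   5  -4 -74]
 [-90 -92 -92 -91 -90 -77 -32 -23 -64 -90]]
```

```bash
python3 - <<'E'
from h import *
d=np.load("w2.npz",allow_pickle=True);o=d["o"].item();c=d["c"].item()
im=cv2.resize(c["img"],None,fx=4,fy=4,interpolation=cv2.INTER_CUBIC).astype(int)[520:1040,880:1680]
m=((im[:,:,2]-im[:,:,0]>-40)&(im.mean(2)>112)).astype(np.uint8)
n,L,st,ce=cv2.connectedComponentsWithStats(m,connectivity=4);k=L[285,278]
ct=cv2.findContours((L==k).astype(np.uint8),0,1)[0][0];r=cv2.minAreaRect(ct);print(st[k],r)
f=lambda x,y:((x+.5)/4-.5+220,(y+.5)/4-.5+130)
B=[wray(o,c,*f(*p),.075) for p in cv2.boxPoints(r)];
for i in range(4):print(np.round(B[i],4),"edge",round(np.linalg.norm(B[i]-B[i-1])*1e3,1),"ang",np.degrees(np.arctan2(*(B[i]-B[i-1])[1::-1])))
C=np.mean(B,0);print("C",C)
m2=((im[:,:,2]-im[:,:,0]>-40)).astype(np.uint8);L2=cv2.connectedComponentsWithStats(m2,connectivity=4)[1];
e=cv2.minEnclosingCircle(cv2.findContours((L2==L2[203,585]).astype(np.uint8),0,1)[0][0]);print("round",e,wray(o,c,*f(*e[0]),.063))
# rack top corners (read in the crop)
for p in[(180,197),(655,102),(683,262),(217,350)]:print(wray(o,c,*f(*p),.044))
from math import *
for px,z in(((437,209),.07),):print("top",ray("top",*px,z),proj("top",C),proj("scene",C))
E
```

```text
[ 233  240   87   88 3451] ((272.7886657714844, 283.6396179199219), (105.8430404663086, 41.28063201904297), 42.51044845581055)
[ 0.4078 -0.3058  0.075 ] edge 25.9 ang 129.4182404091558
[ 0.4157 -0.2992  0.075 ] edge 10.3 ang 40.20517248200699
[ 0.4321 -0.319   0.075 ] edge 25.7 ang -50.34516749227043
[ 0.4243 -0.3258  0.075 ] edge 10.4 ang -138.66615274509974
C [ 0.41997036 -0.31246183  0.075     ]
round ((585.0568237304688, 204.335693359375), 45.38463592529297) [ 0.49836106 -0.30391792  0.063     ]
[ 0.39421046 -0.29341264  0.044     ]
[ 0.52177178 -0.28238986  0.044     ]
[ 0.52629277 -0.32639099  0.044     ]
[ 0.39774199 -0.33655143  0.044     ]
top [ 0.42829404 -0.30813297  0.07      ] [440.28911341 211.81572051] [396.64797919 291.12381472]
```

```bash
python3 - <<'E'
from h import *
for p in[(388,203),(381,140),(343,215),(355,241)]:print(p,ray("top",*p,.0),ray("top",*p,.08))
plan([.420,-.3125,.11],40.0)
E
```

```text
(388, 203) [ 0.47454178 -0.21531158  0.        ] [ 0.46012825 -0.20113899  0.08      ]
(381, 140) [ 0.63349912 -0.23207049  0.        ] [ 0.60772335 -0.21669998  0.08      ]
(343, 215) [ 0.46558581 -0.10332366  0.        ] [ 0.45181245 -0.09715593  0.08      ]
(355, 241) [ 0.39907406 -0.11919254  0.        ] [ 0.39005493 -0.11189052  0.08      ]
t 4.0 pos [ 0.4512 -0.3117  0.2137] yaw -6.55 zaxis [ 1.e-04 -1.e-04 -1.e+00] F [-0.4 -0.4  0.2]
shift mm [ -4.3 -30.9 103.7]
turn -46.55047162308108
```

```bash
python3 - <<'E'
from h import *
img=load("scene")[0].astype(int).mean(2)
print(np.round(img[200:280:3,369]).astype(int)) 
b=ray("scene",369,260,0);print(b)
for h in(.04,.06,.08,.1):print(h,proj("scene",b+[0,0,h]))
E
```

```text
[ 44  33  25  28  26  30  27  33  26  26  17  14  14   5  31  15  31  20
  16  19  10  62 161 170 172 170 170]
[ 4.83156977e-01 -1.89127509e-01 -1.11022302e-16]
0.04 [370.31074575 247.91532148]
0.06 [370.99934634 241.56663269]
0.08 [371.71162197 234.99966727]
0.1 [372.44881496 228.20297132]
```

```bash
python3 -m pendant '[[[-0.001,-0.006,0.01,0,0,-9.3,0.6],[-0.0035,-0.0055,0.01,0,0,-9.3,0.6],[-0.005,-0.004,0.01,0,0,-9.3,0.6],[-0.006,-0.003,0.01,0,0,-9.3,0.6],[0,0,0,0,0,-9.3,0.6]]]'; python3 -c "
from h import *;plan([.420,-.3125,.063],40)"
```

```text
time: 4.62
position: [0.4358, -0.3288, 0.1728]
tool_rot: [0.421, 0.907, 0.0, -0.001]
ft_force: [0.2, -0.2, 0.4]
grip_width: 0.0522
grip_force: 0.0
t 4.625 pos [ 0.4358 -0.3288  0.1728] yaw 40.18 zaxis [-9.e-04  9.e-04 -1.e+00] F [ 0.2 -0.2  0.4]
shift mm [ 22.5  -1.5 109.9]
turn 0.1804738532577943
```

```bash
python3 -m pendant '[[[0.0225,-0.0015,0.015,0,0,0,0.5],[0,0,0.03,0,0,0,0.5],[0,0,0.03,0,0,0,0.5],[0,0,0.02,0,0,0,0.5],[0,0,0.0147,0,0,0,0.5]]]'
python3 -c "
from h import *;plan([.420,-.3125,.063],40)"
python3 -m pendant '[[[0,0,0,0,0,0,0.3],[0,0,0,0,0,0,0.2],[0,0,0,0,0,0,0.1],[0,0,0,0,0,0,0.05],[0,0,0,0,0,0,0.05]]]' 5;python3 -c "
from h import *;plan([.420,-.3125,.063],40)"
```

```text
time: 5.25
position: [0.4205, -0.3123, 0.063]
tool_rot: [0.423, 0.906, 0.0, -0.0]
ft_force: [0.5, 0.0, 0.0]
grip_width: 0.0439
grip_force: 0.0
t 5.25 pos [ 0.4205 -0.3123  0.063 ] yaw 39.9 zaxis [-3.e-04  4.e-04 -1.e+00] F [0.5 0.  0. ]
shift mm [ 0.2 -0.5  0. ]
turn -0.09854989031421724
time: 5.88
position: [0.4207, -0.3129, 0.0644]
tool_rot: [0.424, 0.906, -0.0, 0.001]
ft_force: [-0.3, 0.0, 3.2]
grip_width: 0.0099
grip_force: 5.0
t 5.875 pos [ 0.4207 -0.3129  0.0644] yaw 39.89 zaxis [ 7.e-04 -1.e-03 -1.e+00] F [-0.3  0.   3.2]
shift mm [ 0.7 -0.3  1.4]
turn -0.11406042986408238
```

```bash
python3 -m pendant '[[[0,0,-0.001,0,0,0,0.05],[0,0,0,0,0,0,0.05],[0,0,0,0,0,0,0.05],[0,0,-0.005,0,0,0,0.05],[0,0,-0.015,0,0,0,0.05]]]' 35
python3 -m pendant '[[[0,0,-0.02,0,0,0,0.05],[0,0,-0.03,0,0,0,0.05],[0,0,-0.03,0,0,0,0.05],[0,0,-0.04,0,0,0,0.05],[0,0,0,0,0,0,0.05]]]'
python3 - <<'E'
from h import *
from rig import *
plan([.46,.248,.2],-6.6)
o=get_obs();c=camera("wrist");np.savez("w3.npz",o=o,c=c,allow_pickle=True);cv2.imwrite("pics/w3.png",cv2.resize(c["img"][130:270,220:420,::-1],None,fx=4,fy=4,interpolation=cv2.INTER_CUBIC))
E
```

```text
time: 6.5
position: [0.4201, -0.3124, 0.0849]
tool_rot: [0.424, 0.906, 0.0, -0.001]
ft_force: [-0.7, -0.5, -1.5]
grip_width: 0.0096
grip_force: 35.0
time: 7.12
position: [0.4221, -0.3139, 0.2089]
tool_rot: [0.424, 0.906, -0.002, 0.004]
ft_force: [-0.1, -0.5, -0.4]
grip_width: 0.0099
grip_force: 35.0
t 7.125 pos [ 0.4221 -0.3139  0.2089] yaw 39.89 zaxis [ 0.0057 -0.006  -1.    ] F [-0.1 -0.5 -0.4]
shift mm [406.9 389.5   5.7]
turn 46.487921378931524
```

View pics/w3.png

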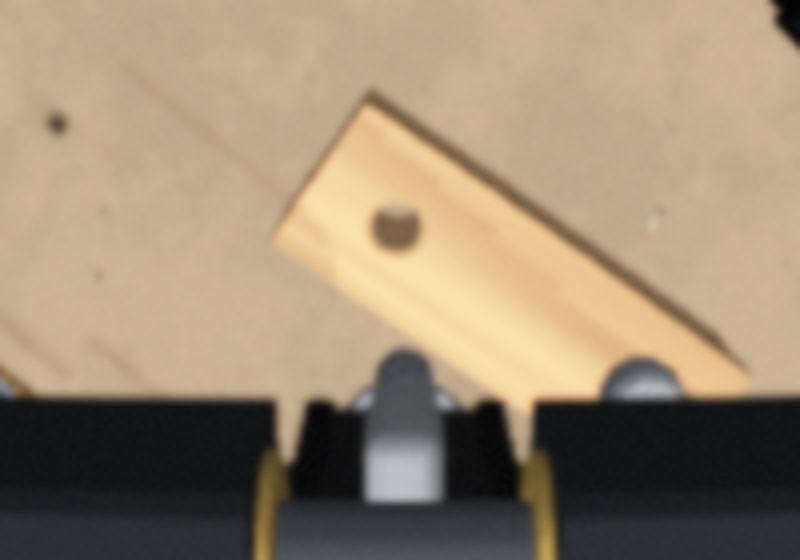

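The crop shows the thumbscrew gripped upright between the pads, its tip at about crop (403,352), and the empty rack hole at (396,228). I'll use that to check the wrist calibration.

```bash
python3 - <<'E'
from h import *
d=np.load("w3.npz",allow_pickle=True);o=d["o"].item();c=d["c"].item()
f=lambda x,y:((x+.5)/4-.5+220,(y+.5)/4-.5+130)
print("rack hole",wray(o,c,*f(396,228),.044))
o2=dict(o,position=np.zeros(3),tool_rot=[0,0,0,1])
for y in(350,):
  print("tip edge in tool",wray(o2,c,*f(403,y),.0564),"left/right shank",wray(o2,c,*f(380,365),.0564),wray(o2,c,*f(428,365),.0564))
E
```

```text
rack hole [ 0.42008596 -0.3133347   0.044     ]
tip edge in tool [0.00356199 0.00065937 0.0564    ] left/right shank [ 0.00079704 -0.00338941  0.0564    ] [0.00079333 0.00505651 0.0564    ]
```

```bash
python3 -m pendant '[[[0,0,0,0,0,9.3,0.05],[0,0,0,0,0,9.3,0.05],[0,0,0,0,0,9.3,0.05],[0,0,0,0,0,9.3,0.05],[0,0,0,0,0,9.3,0.05]]]' >/dev/null
python3 -m pendant '[[[0.03,-0.001,0,0,0,0,0.05],[0.06,-0.002,0,0,0,0,0.05],[0.06,-0.002,0,0,0,0,0.05],[0.06,-0.002,0,0,0,0,0.05],[0.06,-0.002,0,0,0,0,0.05]]]' >/dev/null
python3 -m pendant '[[[0.06,-0.002,0,0,0,0,0.05],[0.06,-0.002,0,0,0,0,0.05],[0.06,-0.002,0,0,0,0,0.05],[0.06,-0.002,0,0,0,0,0.05],[0.044,-0.001,0,0,0,0,0.05]]]' >/dev/null
python3 -m pendant '[[[0.01,0,0.01,0,0,0,0.05],[0,0,0.01,0,0,0,0.05],[0,0,0.01,0,0,0,0.05],[0,0,0,0,0,0,0.05],[0,0,0,0,0,0,0.05]]]'
python3 - <<'E'
from h import *
from rig import *
plan([.4705,.248,.17],-6.6)
o=get_obs();c=camera("wrist");np.savez("w4.npz",o=o,c=c,allow_pickle=True);cv2.imwrite("pics/w4.png",cv2.resize(c["img"][140:250,260:400,::-1],None,fx=5,fy=5,interpolation=cv2.INTER_CUBIC))
E
```

```text
time: 9.68
position: [0.4679, 0.2489, 0.1749]
tool_rot: [0.747, 0.665, -0.0, -0.0]
ft_force: [0.4, 0.0, -0.3]
grip_width: 0.0097
grip_force: 35.0
t 9.675 pos [0.4679 0.2489 0.1749] yaw -6.71 zaxis [-2.e-04 -1.e-04 -1.e+00] F [ 0.4  0.  -0.3]
shift mm [-0.6  2.7  4.9]
turn -0.10900275649278512
```

View pics/w4.png

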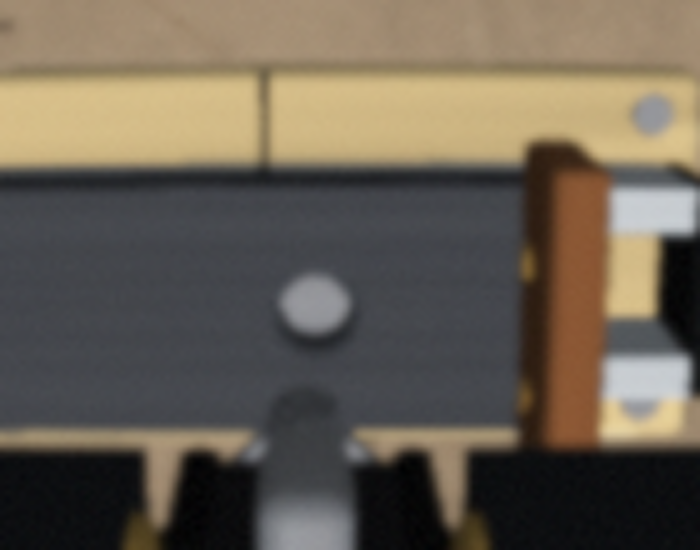

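The crop shows the stop hole's mouth centred near crop (315.7,309.5), the screw tip just below it at column 302, and the scribed line at column 264.

```bash
python3 - <<'E'
from h import *
d=np.load("w4.npz",allow_pickle=True);o=d["o"].item();c=d["c"].item()
f=lambda x,y:((x+.5)/5-.5+260,(y+.5)/5-.5+140)
H=wray(o,c,*f(315.7,309.5),.055);L=wray(o,c,*f(264,120),.012);print("hole",H,"line",L)
y=np.radians(-6.65);u=np.array([np.cos(y),np.sin(y),0]);print("stop mm",(H-L)@u*1e3)
for p in((316,183),(316,430)):print(wray(o,c,*f(*p),.055))
o2=dict(o,position=np.zeros(3),tool_rot=[0,0,0,1])
for p in((302,388),(270,405),(336,405)):print("tip tool",wray(o2,c,*f(*p),.0564)*1e3)
plan([*H[:2],.115],-6.65)
E
```

```text
hole [0.47056237 0.2479717  0.055     ] line [0.46369294 0.2778546  0.012     ]
stop mm 10.283773738194087
[0.47329377 0.27096131 0.055     ]
[0.46796742 0.22514805 0.055     ]
tip tool [ 4.3367518   0.49001042 56.4       ]
tip tool [ 1.82908896 -4.01612546 56.4       ]
tip tool [ 1.8274643  5.2722627 56.4      ]
t 9.725 pos [0.468  0.2491 0.1751] yaw -6.69 zaxis [ 5.e-04  1.e-04 -1.e+00] F [-0.8 -0.2 -0.4]
shift mm [-0.8  2.7 60.1]
turn -0.04496782322182469
```

```bash
python3 -m pendant '[[[-0.001,0.0022,0.01,0,0,0,0.05],[0,0,0.02,0,0,0,0.05],[0,0,0.02,0,0,0,0.05],[0,0,0.006,0,0,0,0.05],[0,0,0,0,0,0,0.05]]]'
python3 -m pendant '[[[0,0,0.003,0,0,0,0.05],[0,0,0.003,0,0,0,0.05],[0,0,0.003,0,0,0,0.05],[0,0,0.002,0,0,0,0.05],[0,0,0,0,0,0,0.05]]]'; python3 -c "
from h import *;plan(None)"
```

```text
time: 10.35
position: [0.4696, 0.2484, 0.1185]
tool_rot: [0.747, 0.665, -0.0, -0.0]
ft_force: [0.1, -0.5, -0.6]
grip_width: 0.0101
grip_force: 35.0
time: 10.98
position: [0.4695, 0.2484, 0.1077]
tool_rot: [0.747, 0.665, -0.0, -0.0]
ft_force: [-0.6, -0.1, -0.9]
grip_width: 0.0099
grip_force: 35.0
t 10.975 pos [0.4695 0.2484 0.1077] yaw -6.61 zaxis [-5.e-04 -4.e-04 -1.e+00] F [-0.6 -0.1 -0.9]
```

```bash
python3 -m pendant '[[[0,0,0.003,0,0,0,0.05],[0,0,0.003,0,0,0,0.05],[0,0,0.002,0,0,0,0.05],[0,0,0,0,0,0,0.05],[0,0,0,0,0,0,0.05]]]'
python3 -m pendant '[[[0,0,0.001,0,0,0,0.05],[0,0,0.001,0,0,0,0.05],[0,0,0,0,0,0,0.05],[0,0,0,0,0,0,0.05],[0,0,0,0,0,0,0.05]]]'
```

```text
time: 11.6
position: [0.4694, 0.2484, 0.0996]
tool_rot: [0.747, 0.665, -0.0, -0.0]
ft_force: [0.7, -2.2, -0.6]
grip_width: 0.01
grip_force: 35.0
time: 12.22
position: [0.4697, 0.2484, 0.0983]
tool_rot: [0.747, 0.665, 0.0, 0.0]
ft_force: [-0.6, -2.5, 6.5]
grip_width: 0.0098
grip_force: 35.0
```

```bash
cat > chk.py <<'E'
import sys,numpy as np
from rig import get_obs
o=get_obs();f=o["ft_force"];p=np.array(o["position"])
y=np.radians(-6.65);u=np.array([np.cos(y),np.sin(y)]);n=np.array([-u[1],u[0]]);H=np.array([.4706,.2480])
print("t %.2f s %.1f n %.1f z %.2f | Fs %.1f Fn %.1f Fz %.1f"%(o["time"],(p[:2]-H)@u*1e3+10.3,(p[:2]-H)@n*1e3,p[2]*1e3,f[:2]@u,f[:2]@n,f[2]))
sys.exit(not(f[2]>1.2 and f[2]<12 and abs(f[:2]@u)<8))
E
python3 chk.py
python3 -m pendant '[[[-0.0007,-0.001,-0.0003,0,0,0,0.05],[0,-0.002,0,0,0,0,0.05],[0,-0.002,0,0,0,0,0.05],[0,-0.002,0,0,0,0,0.05],[0,0,0,0,0,0,0.05]]]' >/dev/null; python3 chk.py
```

```text
t 12.22 s 9.4 n 0.3 z 98.34 | Fs -0.3 Fn -2.6 Fz 6.5
t 12.85 s 2.8 n 0.0 z 98.41 | Fs 2.9 Fn -0.1 Fz 2.8
```

```bash

python3 -m pendant '[[[0,-0.001,0,0,0,0,0.05],[0,-0.001,0,0,0,0,0.05],[0,-0.001,0,0,0,0,0.05],[0,-0.001,0,0,0,0,0.05],[0,0,0,0,0,0,0.05]]]' >/dev/null; python3 chk.py && 
python3 -m pendant '[[[0,-0.0006,0.0001,0,0,0,0.05],[0,-0.0006,0,0,0,0,0.05],[0,-0.0006,0,0,0,0,0.05],[0,-0.0006,0,0,0,0,0.05],[0,-0.0006,0,0,0,0,0.05]]]' >/dev/null; python3 chk.py && 
python3 -m pendant '[[[0,-0.0006,0,0,0,0,0.05],[0,-0.0006,0,0,0,0,0.05],[0,-0.0006,0,0,0,0,0.05],[0,-0.0006,0,0,0,0,0.05],[0,-0.0006,0,0,0,0,0.05]]]' >/dev/null; python3 chk.py
```

```text
t 13.47 s -1.3 n -0.1 z 98.36 | Fs 3.7 Fn -0.7 Fz 3.9
t 14.10 s -3.9 n -0.1 z 98.36 | Fs 3.9 Fn -2.1 Fz 5.0
t 14.72 s -7.1 n -0.2 z 98.31 | Fs 3.7 Fn -1.5 Fz 4.6
```

```bash

python3 -m pendant '[[[0,-0.0006,0,0,0,0,0.05],[0,-0.0006,0,0,0,0,0.05],[0,-0.0006,0,0,0,0,0.05],[0,-0.0006,0,0,0,0,0.05],[0,-0.0006,0,0,0,0,0.05]]]' >/dev/null; python3 chk.py && 
python3 -m pendant '[[[0,-0.0006,0,0,0,0,0.05],[0,-0.0006,0,0,0,0,0.05],[0,-0.0006,0,0,0,0,0.05],[0,-0.0006,0,0,0,0,0.05],[0,-0.0006,0,0,0,0,0.05]]]' >/dev/null; python3 chk.py && 
python3 -m pendant '[[[0,-0.0006,0,0,0,0,0.05],[0,-0.0006,0,0,0,0,0.05],[0,-0.0006,0,0,0,0,0.05],[0,-0.0006,0,0,0,0,0.05],[0,-0.0006,0,0,0,0,0.05]]]' >/dev/null; python3 chk.py && 
python3 -m pendant '[[[0,-0.0006,0,0,0,0,0.05],[0,-0.0006,0,0,0,0,0.05],[0,-0.0006,0,0,0,0,0.05],[0,-0.0006,0,0,0,0,0.05],[0,-0.0006,0,0,0,0,0.05]]]' >/dev/null; python3 chk.py
```

```text
t 15.35 s -12.8 n -0.9 z 97.18 | Fs 1.1 Fn -1.1 Fz 0.3
t 15.35 s -12.8 n -0.9 z 97.18 | Fs 1.1 Fn -1.1 Fz 0.3
t 15.35 s -12.8 n -0.9 z 97.18 | Fs 1.1 Fn -1.1 Fz 0.3
t 15.35 s -12.8 n -0.9 z 97.18 | Fs 1.1 Fn -1.1 Fz 0.3
```

```bash
python3 -m pendant '[[[0,0,0.0005,0,0,0,0.05],[0,0,0.001,0,0,0,0.05],[0,0,0.001,0,0,0,0.05],[0,0,0,0,0,0,0.05],[0,0,0,0,0,0,0.05]]]' >/dev/null; python3 chk.py
```

```text
t 15.97 s -11.1 n -0.4 z 95.44 | Fs -0.7 Fn -0.1 Fz -1.3
```

```bash
python3 -m pendant '[[[0,0,0.001,0,0,0,0.05],[0,0,0.001,0,0,0,0.05],[0,0,0.001,0,0,0,0.05],[0,0,0,0,0,0,0.05],[0,0,0,0,0,0,0.05]]]' >/dev/null; python3 chk.py
python3 -m pendant '[[[0,0,0.001,0,0,0,0.05],[0,0,0.001,0,0,0,0.05],[0,0,0.001,0,0,0,0.05],[0,0,0,0,0,0,0.05],[0,0,0,0,0,0,0.05]]]' >/dev/null; python3 chk.py
```

```text
t 16.60 s -11.3 n -0.6 z 92.27 | Fs -1.7 Fn -2.7 Fz -0.5
t 17.23 s -11.2 n -0.6 z 89.34 | Fs -2.4 Fn -3.4 Fz 0.4
```

```bash
python3 -m pendant '[[[-0.0008,-0.0006,0,0,0,0,0.05],[0,0,0.001,0,0,0,0.05],[0,0,0,0,0,0,0.05],[0,0,0,0,0,0,0.05],[0,0,0,0,0,0,0.05]]]' 50 >/dev/null; python3 chk.py
python3 -m pendant '[[[0,0,0.001,0,0,0,0.05],[0,0,0.001,0,0,0,0.05],[0,0,0,0,0,0,0.05],[0,0,0,0,0,0,0.05],[0,0,0,0,0,0,0.05]]]' >/dev/null; python3 chk.py
```

```text
t 17.85 s -11.2 n -1.0 z 88.56 | Fs -1.9 Fn -1.4 Fz 0.6
t 18.48 s -11.1 n -1.2 z 86.56 | Fs -2.3 Fn -2.4 Fz 2.3
```

```bash
python3 -m pendant '[[[-0.0006,-0.0006,0.001,0,0,0,0.05],[0,0,0.001,0,0,0,0.05],[0,0,0.001,0,0,0,0.05],[0,0,0,0,0,0,0.05],[0,0,0,0,0,0,0.05]]]' >/dev/null; python3 chk.py
python3 -m pendant '[[[0,0,0.001,0,0,0,0.05],[0,0,0.001,0,0,0,0.05],[0,0,0.001,0,0,0,0.05],[0,0,0,0,0,0,0.05],[0,0,0,0,0,0,0.05]]]' >/dev/null; python3 chk.py
```

```text
t 19.10 s -11.3 n -1.2 z 83.76 | Fs -1.7 Fn -1.8 Fz 3.1
t 19.73 s -11.3 n -1.5 z 80.29 | Fs -1.1 Fn -0.7 Fz -0.7
```

```bash
python3 -m pendant '[[[0,0,0.001,0,0,0,0.05],[0,0,0.001,0,0,0,0.05],[0,0,0.001,0,0,0,0.05],[0,0,0,0,0,0,0.05],[0,0,0,0,0,0,0.05]]]' >/dev/null; python3 chk.py
python3 -m pendant '[[[0,0,0.001,0,0,0,0.05],[0,0,0.0005,0,0,0,0.05],[0,0,0,0,0,0,0.05],[0,0,0,0,0,0,0.05],[0,0,0,0,0,0,0.05]]]' ; python3 chk.py
```

```text
t 20.35 s -11.5 n -1.6 z 77.40 | Fs 0.8 Fn 0.3 Fz -0.3
time: 20.98
position: [0.4486, 0.2489, 0.0761]
tool_rot: [0.747, 0.665, 0.0, 0.0]
ft_force: [2.6, 0.2, 2.9]
grip_width: 0.0097
grip_force: 50.0
t 20.98 s -11.7 n -1.6 z 76.08 | Fs 2.6 Fn 0.5 Fz 2.9
```

```bash
python3 -m pendant '[[[0,0.0005,0.0007,0,0,0,0.05],[0,0,0.0007,0,0,0,0.05],[0,0,0,0,0,0,0.05],[0,0,0,0,0,0,0.05],[0,0,0,0,0,0,0.05]]]' >/dev/null; python3 chk.py
```

```text
t 21.60 s -11.6 n -1.7 z 75.35 | Fs -1.2 Fn -0.4 Fz 9.7
```

```bash
python3 -m pendant '[[[0,0,0.0006,0,0,0,0.05],[0,0,0.0004,0,0,0,0.05],[0,0,0,0,0,0,0.05],[0,0,0,0,0,0,0.05],[0,0,0,0,0,0,0.05]]]' >/dev/null; python3 chk.py
```

```text
t 22.23 s -11.6 n -1.7 z 75.31 | Fs -2.7 Fn -0.5 Fz 16.6
```

```bash
python3 -m pendant '[[[0,0,-0.0015,0,0,0,0.05],[0,0,0,0,0,0,0.35],[0,0,0,0,0,0,0.35],[0,0,0,0,0,0,0.35],[0,0,0,0,0,0,0.35]]]' 
python3 -m pendant '[[[0,0,-0.005,0,0,0,0.35],[0,0,-0.015,0,0,0,0.35],[0,0,-0.03,0,0,0,0.35],[0,0,-0.03,0,0,0,0.35],[-0.05,0,-0.03,0,0,0,0.35]]]'
python3 -m pendant '[[[-0.05,0,0,0,0,0,0.35],[0,0,0,0,0,0,0.35],[0,0,0,0,0,0,0.35],[0,0,0,0,0,0,0.35],[0,0,0,0,0,0,0.35]]]'
python3 - <<'E'
from h import *
from rig import *
o=get_obs();c=camera("wrist");np.savez("w5.npz",o=o,c=c,allow_pickle=True)
s=camera("scene");a=lambda i:cv2.resize(i[:,:,::-1],(400,500),interpolation=cv2.INTER_CUBIC)
K=c["intrinsics"]
cv2.imwrite("pics/w5.png",np.hstack([cv2.resize(c["img"][100:200,260:380,::-1],(480,400),interpolation=3),cv2.resize(s["img"][130:210,200:264+32,::-1],(320,400)[::1],interpolation=3)]))
plan(None)
E
```

```text
time: 22.85
position: [0.4486, 0.2488, 0.0749]
tool_rot: [0.747, 0.665, -0.0, -0.0]
ft_force: [0.7, 0.1, 0.2]
grip_width: 0.0297
grip_force: 0.0
time: 23.48
position: [0.4446, 0.2006, 0.1875]
tool_rot: [0.745, 0.667, 0.002, 0.001]
ft_force: [0.7, -0.1, -0.2]
grip_width: 0.0307
grip_force: 0.0
time: 24.1
position: [0.4373, 0.1504, 0.185]
tool_rot: [0.746, 0.666, -0.0, -0.0]
ft_force: [-0.0, 0.5, 0.2]
grip_width: 0.0306
grip_force: 0.0
t 24.2 pos [0.4372 0.1502 0.1849] yaw -6.54 zaxis [-4.e-04 -0.e+00 -1.e+00] F [-0.3  0.3  0.6]
```

View pics/w5.png

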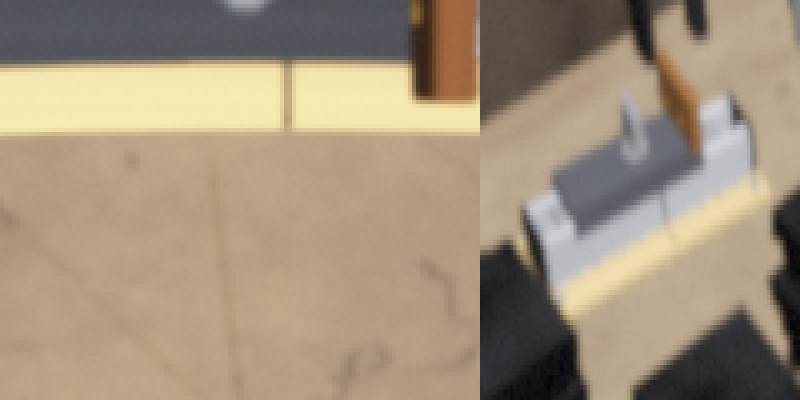

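The left half shows the flange's edge at the top, left of the scribed line. The right half (scene) shows the screw standing upright in the stop, wing up. I'll take one last close look at the flange.

```bash
python3 - <<'E'
from h import *
d=np.load("w5.npz",allow_pickle=True);c=d["c"].item()
cv2.imwrite("pics/w5b.png",cv2.resize(c["img"][40:130,270:390,::-1],None,fx=6,fy=6,interpolation=cv2.INTER_CUBIC))
E
```

```text
(no output)
```

View pics/w5b.png

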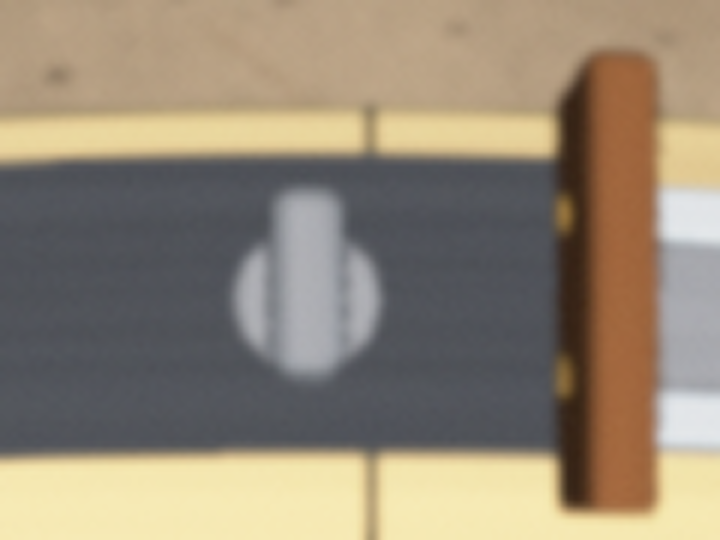

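The flange disc is at crop (307,302) and the wing top is centred at (308,284). I'll check that both fall on one axis at their home heights, then hand in.

```bash
python3 - <<'E'
from h import *
d=np.load("w5.npz",allow_pickle=True);o=d["o"].item();c=d["c"].item()
f=lambda x,y:((x+.5)/6-.5+270,(y+.5)/6-.5+40)
print("flange top",wray(o,c,*f(307,302),.059),"wing",wray(o,c,*f(308,284),.086))
F=[wray(o,c,*f(x,302),.059) for x in(233,381)];print("dia",np.linalg.norm(F[0]-F[1]))
E
python3 -c "
from rig import *;print(get_obs()['time'],hand_in())"
```

```text
flange top [0.44959772 0.24894699 0.059     ] wing [0.44968138 0.24841848 0.086     ]
dia 0.02172424321486539
the job is handed in; nothing more can be done
24.2 None
```

The stop is locked and the job handed in at 24.2 s: the thumbscrew is pressed home through both holes, about 12 mm on the robot's side of the scribed line, and released standing upright, with a peak reading of 16.6 N while pressing.

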